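# Press an eyepiece lens cell home in a toggle-clamp jig, draw it out and hold it level

## Robot

A 7-joint arm with a two-finger parallel gripper is mounted at the origin on a cart in front of the work surface, level with it; the furniture and walls round the work are solid. World frame = base frame: x ahead of the robot, y to its left, z up, the work surface at z = 0. Lengths are in mm, angles in rad, forces in N, time in s.
With the tool pointing down it reaches from about 425 to 875 mm from the base axis. Payload 8.4 kg.
Tool frame: the origin (TCP) lies midway between the tips of the shut fingers; the grasp point (between the pads) lies 19 mm behind it; z points along the fingers, y is the direction in which the jaws open and shut (so a half turn about z gives the same grasp; the last joint's range is limited). The gripper opens to 87 mm and grips with 3 to 60 N. Pads are 19 mm wide; open, the fingers measure 117 mm over their backs; the gripper's body (75 mm by 190 mm) begins 51 mm behind the grasp point.
Start: joints at [1.133, 0.333, 0.04, 1.465, -0.013, 1.343, -0.059], TCP at [216.008, -613.029, 222.546] pointing down, gripper open.
Joint ranges: [-2.58, 2.58], [-0.38, 2.09], [-1.3, 1.39], [0.25, 2.4], [-1.5, 4.64], [0.08, 2.09], [-2.65, 2.65]. Speed limits (rad/s): [2.22, 2.22, 2.79, 2.79, 3.14, 3.14, 3.14].

## Interface

Orientations are given as a unit quaternion [x, y, z, w].
In Python, from bench import sense, eyes, close_job gives the robot as it stands.
- The arm moves only by the tool arm_command, never from a script. Its argument "motion" is a list that holds one entry, the list of rows, each a list of 7 numbers: the shift along the tool's x, y, z in cm, then the turn, a rotation vector about the tool's x, y, z in degrees, then the finger opening in cm, from 0 to 8.7. A call has 1 to 12 rows; each row is the pose to reach, as a shift and turn from the pose commanded when the call began, along the tool's axes at that moment; what a row does not reach only later rows make up. A row lasts 1/12 s, in which the tool goes at most 41.7 mm and 7.16 degrees, less where a joint would pass 70% of its speed; a pose out of reach is approached as far as the arm can. A call with a gripper value outside its range is refused whole. The fingers move at their own pace and stop on an object; "force" is the grip in N (left out, the last holds). Time passes only in rows, so rows that repeat a pose let the fingers close. It gives the time, the measured TCP pose, the force and the opening at its end, in the units of the state.
- sense(): the state, without advancing time (a new reading comes with each control period).
- eyes.grab_frame(name): name is "scene" or "top" or "wrist"; returns the picture (400x640x3 uint8, red, green, blue); there is no depth.
- eyes.calibration(name): a dict with "K" (3x3 intrinsics, pixels), "extrinsics" (4x4, takes a point from world to camera coordinates). Camera axes: x right, y down, z forward; pixel columns grow to the right and rows downward; lengths in mm; the calibration is good to about 2 mm. A picture is of the moment at which its call begins: read the wrist's pose just before it. calibration takes no time and is no camera call; for the wrist camera it gives the pose at the moment of the call.
- close_job(): hands the job in, once; it reports no verdict.
The state is a dict: "clock": time; "q": joint angles; "qd": joint speeds; "tau": joint torques, N m; "tcp_pos": TCP position; "tcp_rot": TCP orientation; "wrist_force": force on the tool from outside, world axes, zero at the start; "wrist_torque": the same for the moment, N m; "width": finger opening in mm.
Only numpy, scipy, OpenCV 4.12 (cv2) and the standard library are available. Lean on these libraries where they do the work, as an engineer would, in place of code of your own. Each camera call takes 0.05 s, during which the arm holds its last target. There are 200 camera calls.

## Task

The eyepiece in the bored nest of the toggle-clamp jig has its eye-lens cell standing a few millimetres proud: swing the clamp's handle up and over centre against its stop so that the arm presses the cell fully home, then swing the handle right back again so that the arm stands clear. Then draw the eyepiece straight up out of the nest by its knurled head and, without setting it down anywhere, lay it over level on its side, as if to look through it, about 25 cm above the bench. Finish while still holding it there in the gripper, motionless, the clamp left open and the things lying round the jig left alone.

Things in the scene. Friction and masses are not known exactly. Their poses are not given: they have to be found in the camera images.
- jig: Press jig fixed to the bench: aluminium plate 180 x 80 x 12 mm, dark steel nest block (54 mm square, top 40 mm above bench; bore at x = -50 mm), steel toggle clamp (bracket x 18 to 70 mm, 24 wide, 88 high). Origin: centre of the underside; x from nest to clamp, y along the clamp's pivots, z up. Clamp open: the arm leans away, over 75 mm from the nest's axis, its end 155 mm above bench.
- nest_mouth (a point): Centre of the bore's mouth in the nest block's top face, 40 mm above the bench; bore 25 mm wide, 28 mm deep. The eyepiece's head sits on this face.
- handle_pivot (a point): Middle of the handle's fixed pivot pin (parallel to the jig's y), 79 mm above the bench, 59.5 mm from the jig's origin along its x. The handle turns about this point. Keep clear of the microscope right of the jig: 0.41 m tall, centred near y = -0.22, its base from x = 0.68 on, its eyepieces overhanging to x = 0.57 above z = 0.33; and of the black case (0.09 m high, x over 0.64, y over 0.13).
- handle_grip (a point): Middle of the handle's black grip, a round bar 15 mm thick that ends 25 mm beyond; 68 mm from the pivot. Handle right back: the bar slopes up, away from the nest, 16 degrees above level, this point 98 mm above bench. Over centre: nearly upright, leaning 7 degrees towards the nest, this point 147 mm above bench. Held between fingers across the jig's y, the bar turns easily in them.
- handle (a joint): Angle of the clamp's handle, rad: 0 = right back (arm up, clamp open), growing as it is swung up towards the nest; 1.35 = dead centre, 1.42 = stop past centre, where the arm lies level, locked. Moves with about 1 N at the grip; the last 0.27 rad before dead centre presses the cell and takes about 3 N. Stays where left, except close to dead centre.
- eyepiece: The eyepiece, 60 to 120 g, loose, upright in the nest, 57 mm tall: steel tube 23 mm across, 27 long; black knurled head 34 mm across, 28 long; bright lens cell on top. Origin: centre of the tube's lower end, 13 mm above bench when seated; z along its axis to the eye lens. The head is 27 to 55 mm above the origin: 40 to 68 mm above bench when seated.
- lens_cell (a joint): How far the eye-lens cell (bright ring 26 mm across with the lens, on top of the head) stands proud of home, m: 0.0025 to 0.0038 at the start, 0 = fully home. A press fit: moves with about 4 N and stays put. At home its rim is 2 mm above the head.
- objective_can: Bystander: black plastic canister with a pale ribbed lid, 37 mm in diameter, 64 mm tall, loose on the bench beside the jig. Origin: centre of its underside.
- spare_eyepiece: Bystander: another black eyepiece, 36 mm in diameter, 43 mm tall, standing loose on the bench beside the jig. Origin: centre of its underside.
- lens_tissue: Bystander: booklet of lens tissue, 78 x 105 x 11 mm, lying loose on the bench to the right. Origin: centre of its underside.

How it is judged:
By the outcome, as a careful person would: the job done as asked, in the order asked, and still so for the second after the job is handed in, while the arm keeps its last pose, push and grip.
It also fails if it takes over 61 s, if anything falls off the work surface, if the arm or the gripper's body presses on something with over 40 N, if the wrist force passes 120 N, or if a joint passes its speed limit or range.

## Working session

There is one attempt and no reset: what is moved stays moved. The work goes in short steps, Python scripts to look and compute and a tool call to move; the robot and the scene stay as the last step left them, time stands still between calls to the robot, and variables do not carry over. Pictures are saved under pics/ and viewed, about 8 in all and at most 12, crops included, and the job is handed in when it is done.

Besides the shell and the picture viewer there is one more tool, called after "Emit:" by a JSON object that holds its "op" and its "data". arm_command: Moves the arm, as the interface text tells. Its arguments: {"type":"object","properties":{"motion":{"type":"array","items":{"type":"array","items":{"type":"array","items":{"type":"number"}}}},"force":{"type":"number"}},"required":["motion"]}

```bash
mkdir -p pics; ls; python3 - <<'E'
from bench import sense, eyes
import cv2
s=sense();print(s['clock'],s['tcp_pos'],s['tcp_rot'],s['width'])
for n in('scene','top'):
    cv2.imwrite(f'pics/{n}0.png',eyes.grab_frame(n)[:,:,::-1])
    c=eyes.calibration(n);print(n,c['K'],c['extrinsics'])
E
```

```text
pics
0.0 [ 215.84812605 -612.59954812  221.64216655] [ 9.85687122e-01  1.68582941e-01 -1.96190449e-04 -8.06688728e-04] 86.8320183045818
scene [[364.61665865   0.         314.13713034]
 [  0.         364.61665865 202.8847493 ]
 [  0.           0.           1.        ]] [[ 4.33968957e-01 -9.00496148e-01  2.78860696e-02 -3.28833180e+02]
 [-3.55885575e-01 -1.99780091e-01 -9.12925721e-01  2.67478039e+02]
 [ 8.27657177e-01  3.86257173e-01 -4.07171947e-01  4.53976142e+02]
 [ 0.00000000e+00  0.00000000e+00  0.00000000e+00  1.00000000e+00]]
top [[369.28645675   0.         318.5652832 ]
 [  0.         369.28645675 194.80382361]
 [  0.           0.           1.        ]] [[-2.86269878e-02 -9.99499282e-01 -1.34788867e-02 -7.35794746e+01]
 [-9.95494655e-01  2.97265014e-02 -9.00373691e-02  5.66431522e+02]
 [ 9.03929660e-02  1.08406610e-02 -9.95847173e-01  9.88696793e+02]
 [ 0.00000000e+00  0.00000000e+00  0.00000000e+00  1.00000000e+00]]
```

View pics/scene0.png

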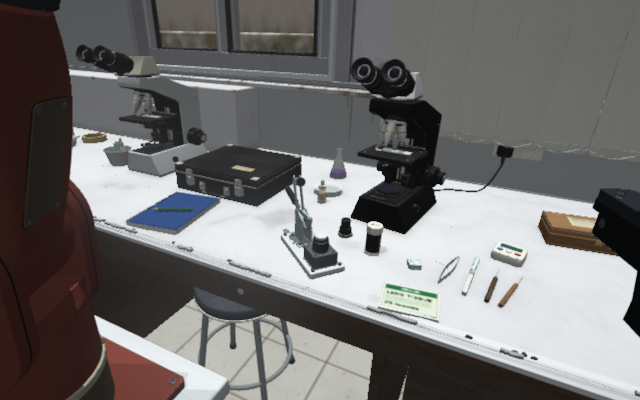

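View pics/top0.png

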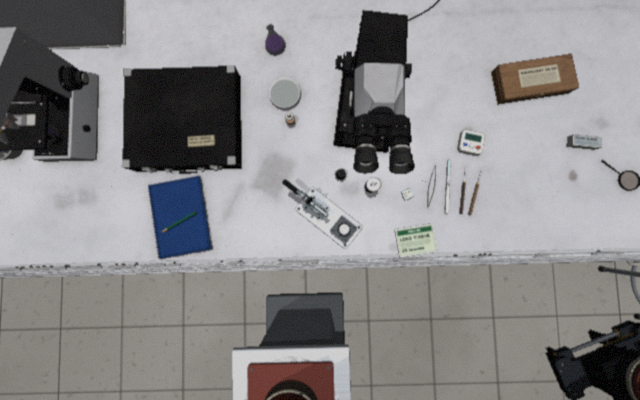

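```bash
cat > h.py <<'E'
import numpy as np, cv2
from bench import sense, eyes
from scipy.spatial.transform import Rotation as R
def ray(c,uv):
    E=c['extrinsics'];d=np.linalg.inv(c['K'])@[uv[0],uv[1],1.]
    return -E[:3,:3].T@E[:3,3], E[:3,:3].T@d
def onz(c,uv,z):
    o,d=ray(c,uv);return o+d*(z-o[2])/d[2]
def proj(c,p):
    q=c['extrinsics'][:3,:3]@p+c['extrinsics'][:3,3];q=c['K']@q;return q[:2]/q[2]
def tri(c1,a,c2,b):
    o1,d1=ray(c1,a);o2,d2=ray(c2,b)
    t=np.linalg.lstsq(np.c_[d1,-d2],o2-o1,rcond=None)[0]
    p,q=o1+d1*t[0],o2+d2*t[1];return (p+q)/2,np.linalg.norm(p-q)
E
python3 - <<'E'
import cv2,numpy as np
a=cv2.imread('pics/top0.png')[165:255,275:385];b=cv2.imread('pics/scene0.png')[168:283,275:345]
A=cv2.resize(a,None,fx=4,fy=4,interpolation=cv2.INTER_CUBIC);B=cv2.resize(b,None,fx=5,fy=5,interpolation=cv2.INTER_CUBIC)
o=np.zeros((575,790,3),np.uint8);o[:360,:440]=A;o[:575,440:790]=B;cv2.imwrite('pics/z.png',o)
E
```

```text
(no output)
```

View pics/z.png

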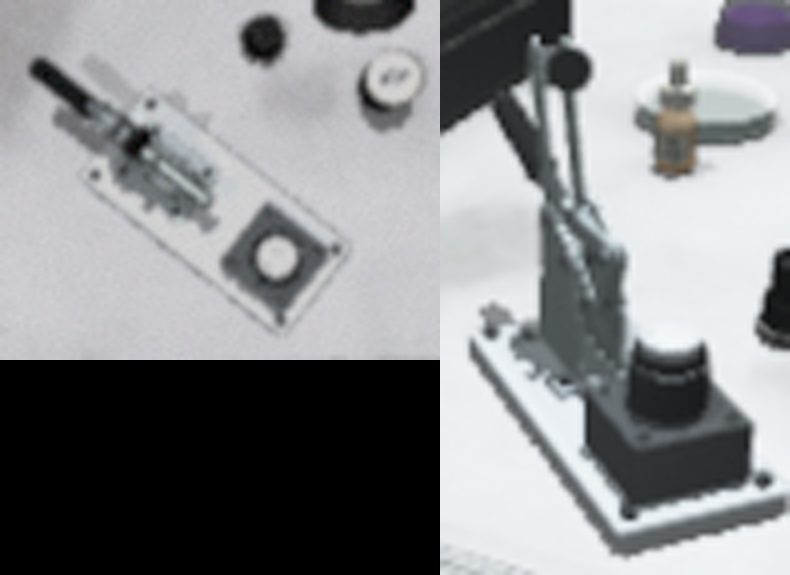

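```bash
python3 - <<'E'
from h import *
c=eyes.calibration('top');s=eyes.calibration('scene')
f=lambda u,v:((u+.5)/4+275-.5,(v+.5)/4+165-.5)
g=lambda u,v:((u-440+.5)/5+275-.5,(v+.5)/5+168-.5)
P=[onz(c,f(*p),12) for p in[(350,248),(278,332),(82,178),(150,95)]]
P=np.array(P);print(P.round(1),P.mean(0).round(1))
for i in range(4):
    d=P[i]-P[(i+1)%4];print(np.linalg.norm(d).round(1),np.degrees(np.arctan2(d[1],d[0])).round(1))
n=onz(c,f(278,257),72);print('nest',n)
print('nest tri',tri(c,f(278,257),s,g(676,339)))
print('screws z12',[onz(c,f(*p),14).round(1) for p in[(336,248),(280,320),(95,175),(151,104)]])
print('blocktop',[onz(c,f(*p),40).round(1) for p in[(272,204),(328,247),(277,308),(222,262)]])
print('gripend',onz(c,f(38,68),108))
print('can',onz(c,f(396,78),64),'spare',onz(c,f(263,38),43))
E
```

```text
[[ 473.7 -207.4   12. ]
 [ 417.7 -155.9   12. ]
 [ 527.3  -23.8   12. ]
 [ 583.7  -72.5   12. ]] [ 500.6 -114.9   12. ]
76.0 -42.7
171.6 -129.7
74.5 139.2
174.1 50.8
nest [ 469.11223207 -154.34443028   72.        ]
nest tri (array([ 469.12084265, -154.47156519,   70.26649927]), np.float64(0.06884315836326167))
screws z12 [array([ 473.9, -197.6,   14. ]), array([ 425.9, -157.4,   14. ]), array([529., -33.,  14.]), array([577.2, -73.1,  14. ])]
blocktop [array([ 504.6, -153.3,   40. ]), array([ 474.7, -189.8,   40. ]), array([ 435.1, -154.3,   40. ]), array([ 466.7, -118.5,   40. ])]
gripend [592.58902868  -4.83378608 108.        ]
can [ 584.46732307 -236.69636872   64.        ] spare [ 616.84832524 -150.9521001    43.        ]
```

```bash
cat >> h.py <<'E'
def rel(p0,q0,targets):
    """targets: list of (pos mm, Rotation) -> shifts cm, rotvec deg in tool axes"""
    R0=R.from_quat(q0)
    for p,r in targets:
        print((R0.inv().apply(np.array(p)-p0)/10).round(2),np.degrees((R0.inv()*r).as_rotvec()).round(1))
U=np.array([.637,.771,0]);V=np.array([-.771,.637,0]);O=np.array([501.,-116,0])
def jig(x,z,y=0): return O+x*U+y*V+np.array([0,0,z])
def down(az): # tool y at azimuth az deg, tool z down
    a=np.radians(az);y=np.array([np.cos(a),np.sin(a),0]);z=np.array([0,0,-1.]);return R.from_matrix(np.c_[np.cross(y,z),y,z])
E
python3 - <<'E'
from h import *
c=eyes.calibration('top');s=eyes.calibration('scene')
f=lambda u,v:((u+.5)/4+275-.5,(v+.5)/4+165-.5)
g=lambda u,v:((u-440+.5)/5+275-.5,(v+.5)/5+168-.5)
p,e=tri(c,f(136,143),s,g(571,67));print('pad',p,e,'jig',(p-O)@U,(p-O)@V)
st=sense();rel(np.array([216.008,-613.029,222.546]),st['tcp_rot'],[((390,-230,215),down(-39.6)),(jig(125,170),down(-39.6))])
E
```

```text
pad [539.92394915 -67.24317054 150.71187973] 0.0220291873800876 jig 62.38607112171717 1.0477355773357888
[ 29.14 -30.34   0.8 ] [ -0.1  -0.  -31. ]
[ 54.11 -43.84   5.31] [ -0.1  -0.  -31. ]
```

Emit:
{"op": "arm_command", "data": {"motion": [[[3,-3,0,0,0,-3,8.7],[6,-6,0,0,0,-6,8.7],[9,-9,0,0,0,-9,8.7],[12,-12,0,0,0,-12,8.7],[14.5,-15,0,0,0,-15,8.7],[17,-18,0,0,0,-18,8.7],[19.5,-20.5,0,0,0,-21,8.7],[22,-23,0,0,0,-24,8.7],[24.5,-25.5,0.3,0,0,-27,8.7],[27,-28,0.5,0,0,-31,8.7],[29.1,-30.3,0.8,0,0,-31,8.7],[29.1,-30.3,0.8,0,0,-31,8.7]]], "force": 12}}

```text
clock: 1.1
tcp_pos: [392.0, -224.5, 214.2]
tcp_rot: [0.903, 0.43, 0.0, -0.001]
wrist_force: [0.3, 1.7, 0.1]
width: 87.1
```

```bash
python3 - <<'E'
from h import *
st=sense();print(st['tcp_pos'],st['q'])
rel(np.array([390,-230,214.5]),down(-39.6).as_quat(),[(jig(125,170),down(-39.6))])
E
```

```text
[ 392.03518466 -224.45002728  214.19130723] [ 0.76423943 -0.05114529 -0.32715947  1.91756044 -0.01877237  1.27300727
 -0.23992129]
[28.36  1.28  4.45] [0. 0. 0.]
```

Emit:
{"op": "arm_command", "data": {"motion": [[[4,0.2,0.5,0,0,0,8.7],[8,0.4,1,0,0,0,8.7],[12,0.6,1.5,0,0,0,8.7],[16,0.8,2,0,0,0,8.7],[20,1,3,0,0,0,8.7],[24,1.2,4,0,0,0,8.7],[27,1.3,4.4,0,0,0,8.7],[28.4,1.3,4.4,0,0,0,8.7],[28.4,1.3,4.4,0,0,0,8.7],[28.4,1.3,4.4,0,0,0,8.7]]]}}

```text
clock: 1.93
tcp_pos: [580.6, -19.6, 169.9]
tcp_rot: [0.905, 0.426, -0.001, -0.0]
wrist_force: [0.5, 0.1, 0.3]
width: 87.0
```

```bash
python3 - <<'E'
from h import *
st=sense();print(st['tcp_pos'],st['tcp_rot'],st['q'])
c=eyes.calibration('wrist');im=eyes.grab_frame('wrist')[:,:,::-1].copy()
for p in [jig(125,98),jig(59.5,79),jig(149,105)]:
    print(proj(c,p),p)
cv2.imwrite('pics/w1.png',im);np.save('w1.npy',np.r_[c['K'].ravel(),c['extrinsics'].ravel()])
E
```

```text
[580.59334281 -19.60618361 169.88707495] [ 9.04500149e-01  4.26472709e-01 -5.27999436e-04 -4.78702759e-04] [ 0.42103272  0.27732673 -0.54840051  1.68265117  0.15166382  1.22565321
 -0.85166205]
[318.4266818  203.61827116] [580.625 -19.625  98.   ]
[318.34683032 258.93773312] [538.9015 -70.1255  79.    ]
[318.46230797 178.88745443] [595.913  -1.121 105.   ]
```

View pics/w1.png

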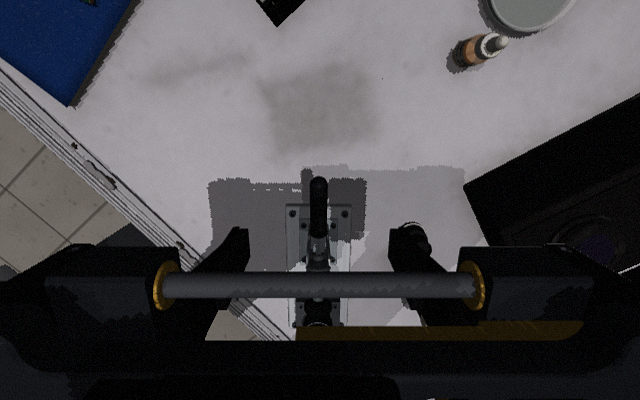

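Emit:
{"op": "arm_command", "data": {"motion": [[[0.2,0,3,0,0,0,8.7],[0.2,0,6,0,0,0,8.7],[0.2,0,8,0,0,0,8.7],[0.2,0,9,0,0,0,8.7],[0.2,0,9,0,0,0,5],[0.2,0,9,0,0,0,2],[0.2,0,9,0,0,0,1],[0.2,0,9,0,0,0,1],[0.2,0,9,0,0,0,1],[0.2,0,9,0,0,0,1]]], "force": 12}}

```text
clock: 2.82
tcp_pos: [582.6, -18.5, 81.5]
tcp_rot: [0.905, 0.426, 0.001, 0.0]
wrist_force: [0.4, 0.2, -1.5]
width: 55.0
```

Emit:
{"op": "arm_command", "data": {"motion": [[[0,0,0,0,0,0,1],[0,0,0,0,0,0,1],[0,0,0,0,0,0,1],[0,0,0,0,0,0,1],[0,0,0,0,0,0,1],[0,0,0,0,0,0,1],[0,0,0,0,0,0,1],[0,0,0,0,0,0,1]]]}}

```text
clock: 3.48
tcp_pos: [581.6, -18.0, 80.4]
tcp_rot: [0.905, 0.426, -0.0, -0.0]
wrist_force: [-3.2, 1.8, 2.3]
width: 15.0
```

```bash
python3 - <<'E'
import numpy as np
r=(127-59.5)/np.cos(np.radians(16));e0=np.radians(16);print(r)
for t in np.r_[np.linspace(0,1.45,19)]:
    a=e0+t;print(round(t,2),np.round([r*(np.cos(a)-np.cos(e0))/10,-r*(np.sin(a)-np.sin(e0))/10],2))
E
```

```text
70.22021192065814
0.0 [ 0. -0.]
0.08 [-0.18 -0.54]
0.16 [-0.4  -1.06]
0.24 [-0.66 -1.56]
0.32 [-0.96 -2.04]
0.4 [-1.3  -2.49]
0.48 [-1.67 -2.92]
0.56 [-2.08 -3.31]
0.64 [-2.52 -3.67]
0.72 [-2.98 -3.99]
0.81 [-3.47 -4.27]
0.89 [-3.98 -4.52]
0.97 [-4.51 -4.72]
1.05 [-5.05 -4.88]
1.13 [-5.61 -4.99]
1.21 [-6.17 -5.06]
1.29 [-6.73 -5.09]
1.37 [-7.3  -5.07]
1.45 [-7.86 -5.  ]
```

Gripped (15.0 mm). Swing in two parts.

Emit:
{"op": "arm_command", "data": {"motion": [[[-0.2,0,-0.55,0,0,0,1],[-0.4,0,-1.05,0,0,0,1],[-0.65,0,-1.55,0,0,0,1],[-0.95,0,-2.05,0,0,0,1],[-1.3,0,-2.5,0,0,0,1],[-1.65,0,-2.9,0,0,0,1],[-2.1,0,-3.3,0,0,0,1],[-2.5,0,-3.65,0,0,0,1],[-3,0,-4,0,0,0,1],[-3.5,0,-4.25,0,0,0,1],[-3.5,0,-4.25,0,0,0,1]]]}}

```text
clock: 4.4
tcp_pos: [558.8, -45.3, 124.0]
tcp_rot: [0.905, 0.426, -0.0, -0.0]
wrist_force: [-5.7, 5.4, 1.7]
width: 14.6
```

Emit:
{"op": "arm_command", "data": {"motion": [[[-0.5,-0.1,-0.25,0,0,0,1],[-1,-0.1,-0.45,0,0,0,1],[-1.55,-0.1,-0.62,0,0,0,1],[-2.1,-0.1,-0.73,0,0,0,1],[-2.65,-0.1,-0.8,0,0,0,1],[-3.2,-0.1,-0.83,0,0,0,1],[-3.8,-0.1,-0.82,0,0,0,1],[-4.35,-0.1,-0.75,0,0,0,1],[-4.6,-0.1,-0.72,0,0,0,1],[-4.6,-0.1,-0.72,0,0,0,1],[-4.6,-0.1,-0.72,0,0,0,1]]]}}

```text
clock: 5.32
tcp_pos: [531.2, -78.3, 131.2]
tcp_rot: [0.904, 0.427, 0.002, -0.0]
wrist_force: [4.6, 10.4, -0.2]
width: 14.5
```

```bash
python3 - <<'E'
from h import *
st=sense();p=st['tcp_pos'];d=p-O;print('jig x,y',d@U,d@V,p[2]+19,'f',st['wrist_force']@U,st['wrist_force']@V,st['wrist_force'][2],st['width'])
x=d@U-59.5;z=p[2]+19-79;print('handle',np.arctan2(z,x)-np.radians(16),np.hypot(x,z))
im=eyes.grab_frame('scene')[:,:,::-1][150:290,250:370]
cv2.imwrite('pics/s2.png',cv2.resize(im,None,fx=4,fy=4,interpolation=cv2.INTER_CUBIC))
E
```

```text
jig x,y 48.31028290338815 0.7054578662417886 150.17019761556818 f 10.932694309944683 3.108257924727384 -0.17401800193292893 14.467642246759645
handle 1.4474917740118487 72.0444779101163
```

View pics/s2.png

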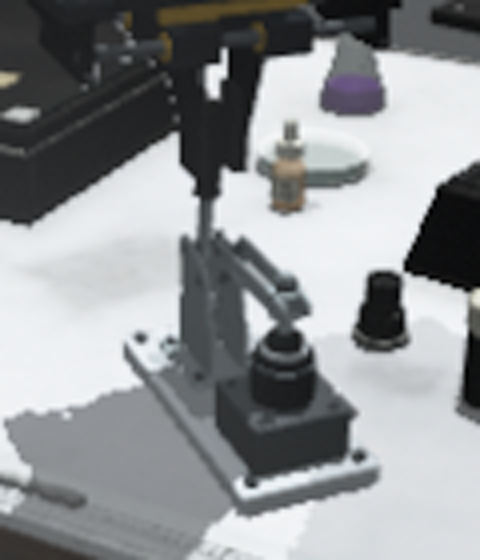

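Emit:
{"op": "arm_command", "data": {"motion": [[[-0.2,0,0.02,0,0,0,1],[-0.4,0,0.05,0,0,0,1],[-0.4,0,0.05,0,0,0,1],[-0.4,0,0.05,0,0,0,1]]]}}

```text
clock: 5.7
tcp_pos: [529.6, -80.3, 131.0]
tcp_rot: [0.904, 0.427, 0.003, -0.0]
wrist_force: [7.5, 13.8, 0.4]
width: 14.9
```

Emit:
{"op": "arm_command", "data": {"motion": [[[0.6,0,-0.1,0,0,0,1],[1.2,0,-0.15,0,0,0,1],[1.77,0,-0.17,0,0,0,1],[2.33,0,-0.14,0,0,0,1],[2.9,0,-0.07,0,0,0,1],[3.45,0,0.04,0,0,0,1],[4,0,0.2,0,0,0,1],[4.5,0,0.4,0,0,0,1],[5,0,0.65,0,0,0,1],[5.5,0,0.92,0,0,0,1],[6,0,1.25,0,0,0,1]]]}}

```text
clock: 6.62
tcp_pos: [565.3, -37.4, 116.8]
tcp_rot: [0.905, 0.426, -0.001, 0.0]
wrist_force: [-5.3, -2.2, -1.3]
width: 14.7
```

Emit:
{"op": "arm_command", "data": {"motion": [[[0.42,0,0.36,0,0,0,1],[0.83,0,0.75,0,0,0,1],[1.2,0,1.18,0,0,0,1],[1.54,0,1.63,0,0,0,1],[1.84,0,2.11,0,0,0,1],[2.1,0,2.61,0,0,0,1],[2.32,0,3.13,0,0,0,1],[2.5,0,3.67,0,0,0,1],[2.6,0,4.1,0,0,0,1],[2.6,0,4.1,0,0,0,1],[2.6,0,4.1,0,0,0,1]]]}}

```text
clock: 7.53
tcp_pos: [583.0, -16.2, 76.7]
tcp_rot: [0.905, 0.426, 0.001, 0.0]
wrist_force: [-1.5, 1.5, 3.6]
width: 14.1
```

Emit:
{"op": "arm_command", "data": {"motion": [[[0,0,0,0,0,0,6.5],[0,0,0,0,0,0,6.5],[0,0,0,0,0,0,6.5],[0,0,0,0,0,0,6.5],[0,0,0,0,0,0,6.5],[0,0,-1,0,0,0,6.5],[0,0,-3,0,0,0,6.5],[0,0,-6,0,0,0,6.5],[0,0,-9,0,0,0,6.5],[0,0,-11.5,0,0,0,6.5],[0,0,-11.5,0,0,0,6.5]]]}}

```text
clock: 8.45
tcp_pos: [584.6, -16.6, 197.7]
tcp_rot: [0.905, 0.426, 0.004, 0.002]
wrist_force: [-0.1, 0.0, 0.5]
width: 64.3
```

Emit:
{"op": "arm_command", "data": {"motion": [[[-3,0,0,0,0,0,6.5],[-6.5,0,0,0,0,0,6.5],[-10,0,0,0,0,0,6.5],[-13,0,0,0,0,0,6.5],[-16,0,0,0,0,0,6.5],[-17.8,0,0,0,0,0,6.5],[-17.8,0,0,0,0,0,6.5],[-17.8,0,0,0,0,0,6.5]]]}}

```text
clock: 9.12
tcp_pos: [468.1, -154.9, 191.8]
tcp_rot: [0.905, 0.425, 0.0, 0.0]
wrist_force: [0.5, 0.4, 0.4]
width: 64.8
```

```bash
python3 - <<'E'
from h import *
st=sense();p=st['tcp_pos'];d=p-O;print(p,'jig x,y',d@U,d@V,'f',st['wrist_force'],st['width'])
c=eyes.calibration('wrist');im=eyes.grab_frame('wrist')[:,:,::-1].copy()
for q in [jig(-50,70),jig(-50,68),jig(62,151),jig(125,98),p]: print(proj(c,q))
im2=eyes.grab_frame('scene')[:,:,::-1][150:290,250:370]
o=np.zeros((600,640,3),np.uint8);o[:400]=im;o[400:,:171]=cv2.resize(im2,(171,200))
cv2.imwrite('pics/w3.png',im);cv2.imwrite('pics/s3.png',cv2.resize(im2,None,fx=4,fy=4,interpolation=cv2.INTER_CUBIC))
E
```

```text
[ 468.14757118 -154.92227351  191.75363434] jig x,y -50.936070036555606 0.5357343950201288 f [0.51922622 0.41222247 0.39467837] 64.83402392021046
[318.7297139  186.25157303]
[318.72756903 185.70297552]
[318.62415308  54.90210759]
[318.44285668 -26.72717732]
[318.09397195 242.67597785]
```

View pics/w3.png

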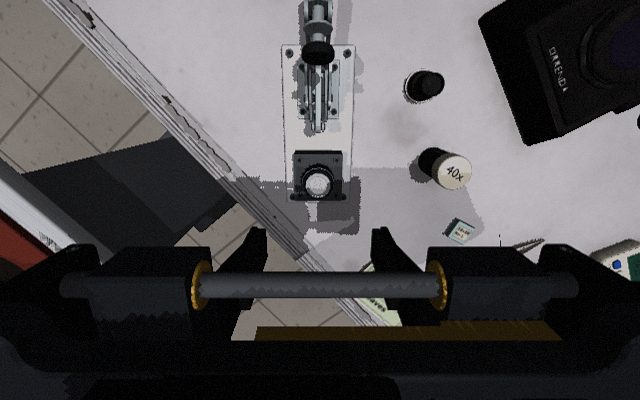

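View pics/s3.png

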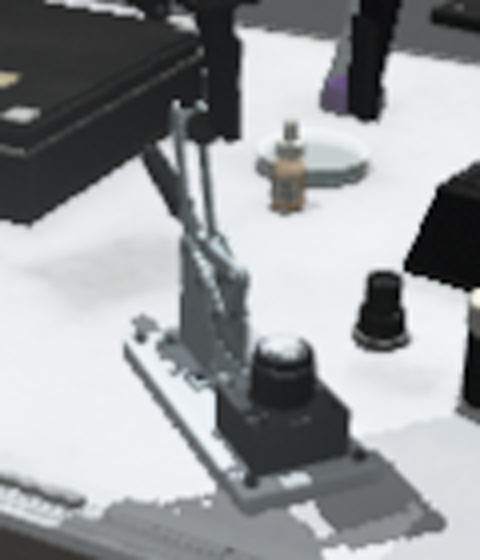

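Emit:
{"op": "arm_command", "data": {"motion": [[[0.15,0.05,3,0,0,0,6.5],[0.15,0.05,6,0,0,0,6.5],[0.15,0.05,9,0,0,0,6.5],[0.15,0.05,12,0,0,0,6.5],[0.15,0.05,13.8,0,0,0,6.5],[0.15,0.05,14.8,0,0,0,6.5],[0.15,0.05,14.8,0,0,0,6.5],[0.15,0.05,14.8,0,0,0,6.5]]]}}

```text
clock: 9.88
tcp_pos: [470.5, -152.6, 43.7]
tcp_rot: [0.905, 0.426, 0.0, -0.0]
wrist_force: [0.3, 0.2, 0.2]
width: 64.9
```

Emit:
{"op": "arm_command", "data": {"motion": [[[0,0,0,0,0,0,5],[0,0,0,0,0,0,4],[0,0,0,0,0,0,3],[0,0,0,0,0,0,2.5],[0,0,0,0,0,0,2.5],[0,0,0,0,0,0,2.5],[0,0,0,0,0,0,2.5],[0,0,0,0,0,0,2.5],[0,0,0,0,0,0,2.5]]], "force": 30}}

```text
clock: 10.63
tcp_pos: [469.7, -153.2, 43.6]
tcp_rot: [0.905, 0.426, -0.0, -0.0]
wrist_force: [-2.4, 1.6, 5.8]
width: 33.8
```

Emit:
{"op": "arm_command", "data": {"motion": [[[0,0,-0.4,0,0,0,2.5],[0,0,-1,0,0,0,2.5],[0,0,-1.8,0,0,0,2.5],[0,0,-2.6,0,0,0,2.5],[0,0,-3.6,0,0,0,2.5],[0,0,-5,0,0,0,2.5],[0,0,-7,0,0,0,2.5],[0,0,-10,0,0,0,2.5],[0,0,-13,0,0,0,2.5],[0,0,-16,0,0,0,2.5],[0,0,-18,0,0,0,2.5],[0,0,-18,0,0,0,2.5]]]}}

```text
clock: 11.63
tcp_pos: [472.1, -153.8, 229.0]
tcp_rot: [0.905, 0.426, 0.003, 0.003]
wrist_force: [0.3, -0.7, -0.8]
width: 34.1
```

```bash
python3 - <<'E'
from h import *
st=sense();print(st['tcp_pos'],st['q'],st['wrist_force'])
im2=eyes.grab_frame('scene')[:,:,::-1][100:290,250:410]
cv2.imwrite('pics/s4.png',cv2.resize(im2,None,fx=3,fy=3,interpolation=cv2.INTER_CUBIC))
E
```

```text
[ 472.12268218 -153.77887822  228.9569365 ] [ 0.67557841  0.03628625 -0.45839918  1.80519819  0.01810381  1.29592484
 -0.47814562] [ 0.27717546 -0.68199269 -0.83196639]
```

View pics/s4.png

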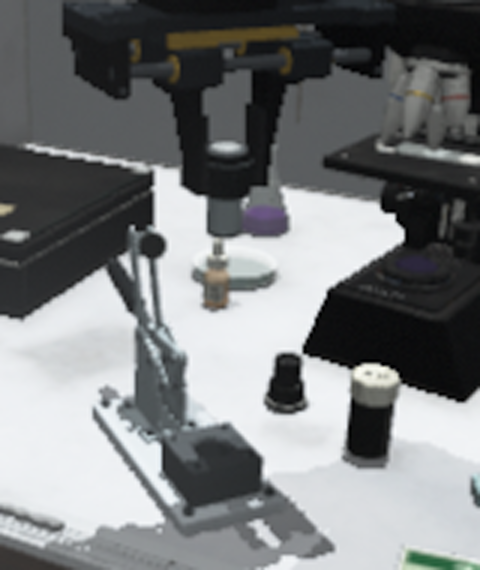

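```bash
cat > kin.py <<'E'
from h import *
import itertools
from scipy.optimize import least_squares
D=[([1.133,.333,.04,1.465,-.013,1.343,-.059],[216.008,-613.029,222.546],[9.85687122e-01,1.68582941e-01,-1.96e-04,-8.07e-04]),
([0.76423943,-0.05114529,-0.32715947,1.91756044,-0.01877237,1.27300727,-0.23992129],[392.03,-224.45,214.19],[.903,.43,0,-.001]),
([0.42103272,0.27732673,-0.54840051,1.68265117,0.15166382,1.22565321,-0.85166205],[580.59,-19.61,169.89],[.9045,.42647,-.0005,-.0005]),
([0.67557841,0.03628625,-0.45839918,1.80519819,0.01810381,1.29592484,-0.47814562],[472.12,-153.78,228.96],[.905,.426,.003,.003])]
def fk(q,sg,y0,y1,L):
    r=R.from_euler('z',y0);p=np.array([0,0,L[0]]);ax='ZYZYZYZ';add={2:L[1],4:L[2],6:L[3]}
    for i in range(7):
        r=r*R.from_euler(ax[i],sg[i]*q[i])
        if i+1 in (3,5,7): p=p+r.apply([0,0,add[i]])
    return p,r*R.from_euler('z',y1)
E
python3 - <<'E'
from kin import *
res=[]
for s in itertools.product([1,-1],repeat=4):
    sg=[s[0],1,s[1],1,s[2],1,s[3]]
    def f(x):
        o=[]
        for q,p,r in D:
            pp,rr=fk(q,sg,x[0],x[1],[x[2]*1e3,x[3]*1e3,x[4]*1e3,300]);o+=list(((pp-p)/100))+list(5*(rr.inv()*R.from_quat(r)).as_rotvec())
        return o
    for a in(0,1,-1,2.5):
      for b in (0,1.57,-1.57,3.1):
        k=least_squares(f,[a,b,.3,.4,.4]);res.append((k.cost,s,k.x.round(3)))
res.sort(key=lambda t:t[0])
for t in res[:40:5]:print(t)
E
```

```text
(np.float64(0.009528792512961778), (-1, -1, -1, -1), array([-0.077,  1.494,  0.169,  0.491,  0.498]))
(np.float64(0.00952879251296222), (-1, -1, -1, -1), array([-0.077,  1.494,  0.169,  0.491,  0.498]))
(np.float64(0.00952879251296901), (-1, -1, -1, -1), array([-0.077,  1.494,  0.169,  0.491,  0.498]))
(np.float64(0.4146766186940754), (-1, -1, -1, -1), array([ 3.065, -1.648,  0.84 , -0.483, -0.498]))
(np.float64(1.3848563476011373), (-1, -1, 1, -1), array([-0.108,  1.439,  0.074,  0.582,  0.484]))
(np.float64(1.384856347603995), (-1, -1, 1, -1), array([-0.108,  1.439,  0.074,  0.582,  0.484]))
(np.float64(1.9535527750232402), (-1, -1, 1, -1), array([ 3.096, -1.641,  0.745, -0.392, -0.511]))
(np.float64(13.422977332056918), (1, -1, 1, 1), array([ 4.611,  2.185,  0.947, -0.296,  0.541]))
```

```bash
python3 - <<'E'
from kin import *
sg=[-1,1,-1,1,-1,1,-1]
lo=np.array([-2.58,-.38,-1.3,.25,-1.5,.08,-2.65]);hi=np.array([2.58,2.09,1.39,2.4,4.64,2.09,2.65])
r0=down(-39.6);q0=np.array(sense()['q'])
for name,w,goal in [('right',[-1,0,0],(470,20,250)),('right2',[-1,0,0],(560,0,250)),('right3',[-.94,-.34,0],(520,20,250)),('left',[1,0,0],(470,100,250)),('fwd',[0,-1,0],(650,0,250))]:
  for d in(250,320):
    L=[d-131,491,498,d];q=q0.copy();o=[]
    for t in np.linspace(0,1,25):
        P=np.array([472,-154,229])*(1-t)+np.array(goal)*t;Rt=R.from_rotvec(np.array(w)*np.pi/2*t/np.linalg.norm(w))*r0
        def f(x):
            p,r=fk(x,sg,-.077,1.494,L);return np.r_[(p-P)/100,3*(r.inv()*Rt).as_rotvec(),.02*(x-q)]
        k=least_squares(f,np.clip(q,lo+1e-6,hi-1e-6),bounds=(lo,hi));e=np.abs(f(k.x)[:6]).max();dq=np.abs(k.x-q).max();q=k.x;o.append((e,dq))
    print(name,d,np.max(o,0).round(3),o[-1][0].round(3),q.round(2))
E
```

```text
right 250 [0.    0.169] 0.0 [-0.2   0.39 -0.47  1.94  1.29  2.09 -1.61]
right 320 [0.    0.144] 0.0 [-0.46  0.54 -0.3   1.88  1.15  2.09 -1.76]
right2 250 [0.    0.074] 0.0 [-0.09  0.52 -0.52  1.77  1.45  2.09 -1.52]
right2 320 [0.    0.116] 0.0 [-0.33  0.64 -0.35  1.71  1.31  2.09 -1.65]
right3 250 [0.    0.082] 0.0 [ 0.06  0.38 -0.78  2.03  1.59  1.94 -1.89]
right3 320 [0.    0.095] 0.0 [-0.12  0.55 -0.74  2.02  1.5   2.07 -2.07]
left 250 [0.    0.063] 0.0 [ 0.73  0.31 -0.57  2.06 -1.27  1.65 -0.02]
left 320 [0.    0.061] 0.0 [ 0.82  0.48 -0.54  2.03 -1.11  1.65  0.08]
fwd 250 [0.972 0.498] 0.972 [ 0.71 -0.11 -0.74  2.06 -1.5   0.08  0.69]
fwd 320 [1.06  0.392] 1.06 [ 0.3  -0.21 -0.33  2.22 -1.5   0.08  0.69]
```

```bash
cat > /tmp/a.py <<'E'
from kin import *
sg=[-1,1,-1,1,-1,1,-1]
lo=np.array([-2.58,-.38,-1.3,.25,-1.5,.08,-2.65]);hi=np.array([2.58,2.09,1.39,2.4,4.64,2.09,2.65])
r0=down(-39.6);q0=np.array(sense()['q']);d=290;L=[d-131,491,498,d]
for az,goal in [(90,(450,230)),(75,(480,230)),(60,(520,200)),(110,(430,250)),(-60,(520,60)),(-60,(600,60)),(-75,(560,60)),(-90,(600,60)),(-45,(600,60)),(-120,(500,80))]:
    a=np.radians(az);zd=np.array([np.cos(a),np.sin(a),0]);w=np.cross([0,0,-1],zd);q=q0.copy();o=[]
    for t in np.linspace(0,1,25):
        P=np.array([472,-154,229])*(1-t)+np.array([*goal,250])*t;Rt=R.from_rotvec(w*np.pi/2*t)*r0
        def f(x):
            p,r=fk(x,sg,-.077,1.494,L);return np.r_[(p-P)/100,3*(r.inv()*Rt).as_rotvec(),.02*(x-q)]
        k=least_squares(f,np.clip(q,lo+1e-6,hi-1e-6),bounds=(lo,hi));o.append((np.abs(f(k.x)[:6]).max(),np.abs(k.x-q).max(),-min((k.x-lo).min(),(hi-k.x).min())));q=k.x
    print(az,goal,np.max(o,0).round(3),q.round(2),'wrist',(np.array(goal)-d*zd[:2]).round())
E
python3 /tmp/a.py
```

```text
90 (450, 230) [ 0.     0.064 -0.126] [ 0.62  0.33 -0.63  2.17 -1.37  1.48  0.08] wrist [450. -60.]
75 (480, 230) [ 0.     0.417 -0.   ] [ 1.08  0.44 -1.17  2.27 -1.5   1.12  0.41] wrist [405. -50.]
60 (520, 200) [ 0.276  0.834 -0.   ] [ 1.22  0.59 -1.3   2.25 -1.5   0.89  0.7 ] wrist [375. -51.]
110 (430, 250) [ 0.     0.049 -0.379] [ 0.55  0.49 -0.7   1.99 -1.12  1.6  -0.36] wrist [529. -23.]
-60 (520, 60) [ 0.     0.104 -0.088] [-0.01  0.48 -0.89  2.09  1.63  2.   -2.16] wrist [375. 311.]
-60 (600, 60) [ 0.     0.103 -0.189] [-0.1   0.53 -0.71  1.94  1.71  1.9  -2.08] wrist [455. 311.]
-75 (560, 60) [ 0.     0.088 -0.008] [-0.19  0.57 -0.64  1.84  1.51  2.08 -1.86] wrist [485. 340.]
-90 (600, 60) [ 0.     0.121 -0.   ] [-0.42  0.66 -0.25  1.57  1.33  2.09 -1.52] wrist [600. 350.]
-45 (600, 60) [ 0.     0.137 -0.137] [ 0.14  0.48 -0.94  2.12  1.92  1.77 -2.34] wrist [395. 265.]
-120 (500, 80) [ 0.     0.218 -0.   ] [-1.03  0.83  0.75  1.48  0.64  2.09 -0.83] wrist [645. 331.]
```

```bash
python3 - <<'E'
from h import *
r0=down(-39.6);a=np.radians(-60);zd=np.array([np.cos(a),np.sin(a),0]);w=np.cross([0,0,-1],zd)
print('full rotvec tool',90*r0.inv().apply(w))
rel(np.array([471,-153,224.]),r0.as_quat(),[((540,-40,250),R.from_rotvec(w*np.pi/180*45)*r0),((600,60,250),R.from_rotvec(w*np.pi/2)*r0)])
E
```

```text
full rotvec tool [-84.35537905 -31.37148426   0.        ]
[13.11 -1.89 -2.6 ] [-42.2 -15.7   0. ]
[24.63 -3.64 -2.6 ] [-84.4 -31.4   0. ]
```

Emit:
{"op": "arm_command", "data": {"motion": [[[1,-0.1,-0.6,-3,-1.1,0,2.5],[2.2,-0.3,-1.2,-7,-2.6,0,2.5],[3.6,-0.5,-1.8,-11.5,-4.3,0,2.5],[5,-0.7,-2.4,-16,-6,0,2.5],[6.4,-0.9,-2.6,-20.5,-7.6,0,2.5],[7.8,-1.1,-2.6,-25,-9.3,0,2.5],[9.2,-1.3,-2.6,-29.5,-11,0,2.5],[10.6,-1.5,-2.6,-34,-12.6,0,2.5],[12,-1.7,-2.6,-38.2,-14.2,0,2.5],[13.1,-1.9,-2.6,-42.2,-15.7,0,2.5],[13.1,-1.9,-2.6,-42.2,-15.7,0,2.5]]], "force": 30}}

```text
clock: 12.6
tcp_pos: [538.3, -36.3, 247.0]
tcp_rot: [0.834, 0.397, 0.033, 0.382]
wrist_force: [-0.7, 0.9, -1.0]
width: 33.9
```

```bash
python3 - <<'E'
from h import *
r0=down(-39.6);a=np.radians(-60);zd=np.array([np.cos(a),np.sin(a),0]);w=np.cross([0,0,-1],zd)
st=sense();print(st['tcp_pos'],st['q'],st['wrist_force'],st['width'])
R1=R.from_quat(st['tcp_rot']);print('tool z',R1.apply([0,0,1]),'target',(R.from_rotvec(w*np.pi/4)*r0).apply([0,0,1]))
rel(st['tcp_pos'],st['tcp_rot'],[((600,60,250),R.from_rotvec(w*np.pi/2)*r0)])
rel(np.array([540,-40,250]),(R.from_rotvec(w*np.pi/4)*r0).as_quat(),[((600,60,250),R.from_rotvec(w*np.pi/2)*r0)])
E
```

```text
[538.29244706 -36.28612061 246.95809953] [ 0.36783006  0.04283242 -0.90810944  2.00563327  0.87317083  1.27012723
 -1.56785228] [-0.74340054  0.86042224 -1.03561791] 33.86206147117834
tool z [ 0.35747756 -0.61184124 -0.70559201] target [ 0.35355339 -0.61237244 -0.70710678]
[10.75  0.34 -3.9 ] [-41.9 -16.    0.3]
[10.95 -0.2  -4.  ] [-42.2 -15.7   0. ]
```

Emit:
{"op": "arm_command", "data": {"motion": [[[1,0,-0.4,-4,-1.5,0,2.5],[2.2,0,-0.8,-8.5,-3.2,0,2.5],[3.4,0,-1.2,-13,-4.8,0,2.5],[4.6,0,-1.7,-17.5,-6.5,0,2.5],[5.8,0,-2.1,-22,-8.2,0,2.5],[7,0,-2.6,-26.5,-9.9,0,2.5],[8.2,0,-3,-31,-11.5,0,2.5],[9.4,0,-3.4,-35.5,-13.2,0,2.5],[10.3,0,-3.7,-39.5,-14.7,0,2.5],[10.8,0,-3.9,-42.1,-15.7,0,2.5],[10.8,0,-3.9,-42.1,-15.7,0,2.5],[10.8,0,-3.9,-42.1,-15.7,0,2.5]]]}}

```text
clock: 13.6
tcp_pos: [599.0, 57.0, 249.0]
tcp_rot: [0.64, 0.302, 0.057, 0.704]
wrist_force: [0.2, -0.3, -0.2]
width: 34.1
```

Emit:
{"op": "arm_command", "data": {"motion": [[[0,0,0,0,0,0,2.5],[0,0,0,0,0,0,2.5],[0,0,0,0,0,0,2.5],[0,0,0,0,0,0,2.5],[0,0,0,0,0,0,2.5],[0,0,0,0,0,0,2.5]]]}}

```text
clock: 14.1
tcp_pos: [599.2, 56.9, 250.5]
tcp_rot: [0.64, 0.301, 0.059, 0.704]
wrist_force: [0.6, 0.1, -0.3]
width: 33.6
```

```bash
python3 - <<'E'
from h import *
st=sense();print(st['tcp_pos'],st['q'],np.abs(st['qd']).max(),st['wrist_force'],st['width'])
r=R.from_quat(st['tcp_rot']);z=r.apply([0,0,1]);print('tool z',z,'tilt deg',np.degrees(np.arcsin(z[2])),'rotvec to level',np.degrees(r.inv().apply(np.cross(z,[z[0],z[1],0]))))
o=np.zeros((600,640,3),np.uint8)
im=eyes.grab_frame('scene')[:,:,::-1][60:290,220:440]
cv2.imwrite('pics/f1.png',cv2.resize(im,None,fx=2.6,fy=2.6,interpolation=cv2.INTER_CUBIC))
E
```

```text
[599.2068452   56.94099444 250.5456878 ] [-0.28063259  0.68152735 -0.65422552  1.90836208  1.56525735  2.05714845
 -2.18515417] 0.006860383016481564 [ 0.59408768  0.10479752 -0.34188876] 33.64588509273953
tool z [ 0.49914192 -0.86651968 -0.00100026] tilt deg -0.057310417826545834 rotvec to level [-5.37189424e-02 -1.99688467e-02  4.44963387e-19]
```

View pics/f1.png

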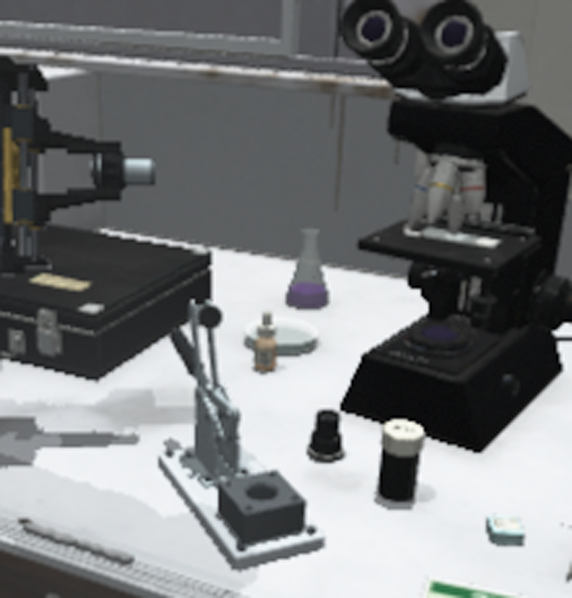

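```bash
python3 - <<'E'
from bench import close_job
print(close_job())
E
```

```text
the job is handed in; nothing more can be done
None
```

The job is done and handed in at about 14 s, well under the 61 s limit. The eyepiece is held level in the gripper and the clamp is open.

- **Clamp:** I swung the handle over centre until it met firm resistance. The force at the grip rose to about 15 N, against the roughly 3 N that pressing needs. The picture showed the arm down on the cell. I then swung the handle right back, and later pictures show the arm up and clear.
- **Eyepiece:** I drew it straight up by its head and laid it over without setting it down. At the last check:
  - The tool was 0.06° off level, with the TCP at 250.5 mm.
  - The fingers were 33.6 mm apart on the 34 mm head, and the joints were almost still (0.007 rad/s at most).
- **Surroundings:** The last picture shows the nest empty, the clamp open, and the canister and spare eyepiece where they were. The lens tissue was only partly in view.

**What I could not check or what disagreed:**
- **Cell depth:** I did not measure that the cell is fully home. I judged it from the force at the stop and the look of the arm.
- **Handle angle:** The angle worked out from the tool position read 1.45 to 1.48 rad at the stop, against the nominal 1.42. I put that down to give in the fingers and a few millimetres of error in locating the jig.

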